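Shift the deburring machine to fast and start it

ROBOT

A 7-joint arm with a two-finger parallel gripper is mounted at the origin on the work surface. World frame = base frame: x ahead of the robot, y to its left, z up, the work surface at z = 0. Lengths are in mm, angles in rad, forces in N, time in s.
With the tool pointing down it reaches from about 425 to 1025 mm from the base axis. Payload 9.4 kg.
Tool frame: the origin (TCP) lies midway between the tips of the shut fingers; the grasp point (between the pads) lies 19 mm behind it; z points along the fingers, y is the direction in which the jaws open and shut (so a half turn about z gives the same grasp; the last joint's range is limited). The gripper opens to 85 mm and grips with 20 to 120 N. Pads are 22 mm wide; open, the fingers measure 114 mm over their backs; the gripper's body (76 mm by 85 mm) begins 54 mm behind the grasp point. The pads swing forward as they close: fully open they stand 13 mm farther back than shut.
Start: joints at [-1.183, 0.599, -0.003, 1.599, 0.002, 0.943, -0.08], TCP at [324.981, 648.083, 231.275] pointing down, gripper open.
Joint ranges: [-2.57, 2.57], [-0.35, 1.97], [-1.29, 1.29], [0.11, 2.56], [-1.05, 4.19], [0.11, 1.86], [-2.63, 2.63]. Speed limits (rad/s): [2.22, 2.22, 3.01, 3.01, 3.14, 3.14, 3.14].

INTERFACE

Orientations are given as a unit quaternion [w, x, y, z].
In Python, from plant import telemetry, cams, robot gives the robot as it stands.
- The arm moves only by the tool move_arm, never from a script. Its argument "rows" is a list that holds one entry, the list of rows, each a list of 5 numbers: the closure, from -1 (fully open) to 1 (shut), then the shift along the tool's x, y, z scaled (see below), then the turn about the tool's z scaled (see below). In form: [[[gripper, x, y, z, yaw], ...]]. A call has 1 to 8 rows; each row is the pose to reach, as a shift and turn from the pose commanded when the call began, along the tool's axes at that moment, turning the shorter way round; what a row does not reach only later rows make up. The controller multiplies each number of a shift by 0.3 m and each number of a turn by 180 degrees. A row lasts 1/10 s, in which the tool goes at most 50 mm and 8.59 degrees, less where a joint would pass 70% of its speed; a pose out of reach is approached as far as the arm can. A call with a number of a shift or a turn outside -1 to 1 is refused whole. A call with a gripper value outside its range is refused whole. The fingers move at their own pace and stop on an object; the grip force is fixed at half the most. Time passes only in rows, so rows that repeat a pose let the fingers close. It gives the time, the measured TCP pose, the force and the opening at its end, in the units of the state.
- telemetry.observe(): the state, without advancing time (a new reading comes with each control period).
- cams.camera(name): name is "side" or "top"; returns a dict with "image" (384x512x3 uint8, blue, green, red), "intrinsics" (3x3 intrinsics, pixels), "k1" (the pictures are not rectified: a ray, as slopes to the right and down, at radius r is drawn at 1 + k1 r^2 times it, then the intrinsics apply), "R" (3x3) and "t" (3): a world point X has camera coordinates R X + t. Camera axes: x right, y down, z forward; pixel columns grow to the right and rows downward; lengths in mm; the calibration is good to about 2 mm. A picture is of the moment at which its call begins. There is no depth.
- robot.hand_in(): hands the job in, once; it reports no verdict.
The state is a dict: "time_s": time; "joint_positions": joint angles; "joint_vel": joint speeds; "joint_torque": joint torques, N m; "ee_pos": TCP position; "tool_rot": TCP orientation; "contact_force": force on the tool from outside, world axes, zero at the start; "moment": the same for the moment, N m; "finger_gap": finger opening in mm.
Only numpy, scipy, OpenCV 4.12 (cv2) and the standard library are available. Lean on these libraries where they do the work, as an engineer would, in place of code of your own. Each camera call takes 0.05 s, during which the arm holds its last target.

TASK

On the bench deburring machine, push the wide T-bar speed selector with your fingertips away from the louvred front of the machine, on past its middle detent, until it sits fully home at the far stop; then press the flat start button all the way in and let it spring back out. Push only: do not grip the selector bar between the fingers, do not press the mushroom stop button, and leave the loose things lying around where they are.

Things in the scene. Friction and masses are not known exactly. Their poses are not given: they have to be found in the camera images.
- machine: Bench deburring machine, fixed: white box 240 (x) x 320 (y) x 90 mm high on a dark base plate, grey brush wheel on its +y side, black louvres on its -x side (front). Origin: centre of its underside, on the table. The selector slides along its +x in a gate at y = +60 mm; z up. Its yaw varies up to 30 degrees. Gate plates reach 94 mm, a stop block past the far end 102 mm above the table.
- bar_mid (a point): Centre of the selector's aluminium T-bar, moving with it: 110 mm long (along the machine's y), 16 mm thick (along x), from 122 to 148 mm above the table; this point is at 133 mm. A 12 mm square stem carries it. In the machine's frame it is at y = +60 mm and x = -28 mm at the start, x = +28 mm at the far stop. Attitude as the machine's.
- selector (a joint): Travel of the selector (m) along the machine's +x: 0 = slow end (start), 0.028 = middle detent, where it stays if left, 0.056 = far stop (fast). A sprung cam pulls it into these three places: it takes about 5 N to leave the start and 7 N to leave the middle; only beyond about 0.050 it is drawn to the stop and stays.
- start_top (a point): Centre of the top face of the start button: a flat black cylinder 28 mm in diameter on a 58 mm square grey box on the machine's top. Its top face is 117 mm above the table. The two black buttons stand at y = -105 mm in the machine's frame, one at x = -42 mm, one at x = +42 mm; which is which varies.
- start (a joint): Start button, m pressed down: 0 = out, 0.006 = fully in (2 N to begin, 5 N at the bottom); it springs back.
- stop_top (a point): Centre of the top of the stop button: a black mushroom head 44 mm in diameter, top 135 mm above the table, on the other grey box. Not to be pressed.
- stop (a joint): Stop button, m pressed down: 0 = out, 0.006 = fully in.
- collet: Loose steel collet, 34 mm in diameter, 40 mm high, standing on the machine's top near its back. Origin under its centre.
- nut: Loose round dark steel nut, 32 mm in diameter, 22 mm high, on the machine's top behind the selector. Origin under its centre.
- flat_bar: Loose aluminium flat bar 280 x 50 x 16 mm lying on the table at the right. Origin under its centre.
- oil_can: Loose steel can, 56 mm in diameter, 120 mm high, on the table at the right. Origin under its centre.
- driver: Loose screwdriver with a black handle, lying on the table at the left. Origin under it.
- slug: Loose upright brass slug, 44 mm in diameter, 50 mm high, on the table in front at the right. Origin under its centre.
- bracket: Loose aluminium angle bracket 60 x 50 x 58 mm, on the table at the left. Origin under its base.

How it is judged (in metres and radians):
On the way, in this order (a step that is already met when the one before it is completed fails the run):
1. the selector has gone past the middle detent to the far stop (value of joint selector above 0.052 m), for 0.2 s.
2. the start button is pressed in (value of joint start above 0.004 m), for 0.05 s.
At the end, for the whole second after the job is handed in: The selector rests at the far stop (within 4 mm of it), and the start button has been pressed at least 4 mm after that and is out again (within 2 mm); the stop button is out (value of joint selector above 0.052 m and value of joint each of start, stop below 0.002 m and velocity of joint selector between -0.01 and 0.01 m/s); the robot touches nothing.
It fails at once if the start button is pressed before the selector is at the far stop (value of joint start above 0.004 m and value of joint selector below 0.05 m).
It fails at once if the mushroom stop button is pressed (3 mm) (value of joint stop above 0.003 m).
It fails at once if the selector bar is gripped: both its faces touched by the fingers with more than 2 N at once (contact force between each of selector_c2, selector_c3 and the fingers above 2 N).
It fails at once if a loose thing is lifted or moved by more than 30 mm (distance of any of collet, nut, flat_bar, oil_can, driver, slug, bracket from where it was at the start of the episode above 0.03 m).
It also fails if it takes over 34 s, if anything falls off the work surface, if the arm or the gripper's body presses on something with over 40 N, if the wrist force passes 120 N, or if a joint passes its speed limit or range.

## Working session

There is one attempt and no reset: what is moved stays moved. The work goes in short steps, Python scripts to look and compute and a tool call to move; the robot and the scene stay as the last step left them, time stands still between calls to the robot, and variables do not carry over. Pictures are saved under pics/ and viewed, and the job is handed in when it is done.

Besides the shell and the picture viewer there is one more tool, called after "Emit:" in YAML: its name, and indented under it one key for each argument. move_arm: Moves the arm, as the interface text tells. Shifts and turns lie within -1 to 1; 1 stands for 0.3 m of shift or 180 degrees of turn. Its arguments: {"type":"object","properties":{"rows":{"type":"array"}},"required":["rows"]}

```bash
mkdir -p pics; ls
python3 - <<'E'
from plant import telemetry, cams, robot
import cv2,json,numpy as np
s=telemetry.observe();print(s)
for n in("side","top"):
    c=cams.camera(n);cv2.imwrite(f"pics/{n}0.png",c["image"])
    print(n,c["intrinsics"],c["k1"],c["R"],c["t"])
    np.savez(f"{n}0.npz",K=c["intrinsics"],k1=c["k1"],R=c["R"],t=c["t"],image=c["image"])
E
```

```text
pics
{'time_s': 0.0, 'joint_positions': array([-1.18270396,  0.60015108, -0.00253696,  1.6001349 ,  0.001815  ,
        0.94292808, -0.07982669]), 'joint_vel': array([ 0.00037889,  0.00027353,  0.00054147, -0.00068334,  0.0001103 ,
       -0.00028445,  0.0001179 ]), 'joint_torque': array([-1.81936098e-04, -7.76444721e+01,  1.56518631e+00, -2.58003545e+01,
        1.24362935e-02,  9.03808832e-03, -7.47987826e-06]), 'ee_pos': array([324.77748229, 647.64298993, 230.39651998]), 'tool_rot': array([-1.06058662e-04,  2.30292623e-01,  9.73121088e-01, -8.02787401e-04]), 'contact_force': array([ 0.50220016, -0.46877639, -0.46884764]), 'moment': array([ 0.00525913, -0.07252255,  0.06725066]), 'finger_gap': 85.25942023929451}
side [[472.97954769   0.         249.72900828]
 [  0.         472.97954769 189.08985841]
 [  0.           0.           1.        ]] -0.1907738741281653 [[ 0.92374663 -0.38299577 -0.00252903]
 [-0.28659712 -0.68683245 -0.6679246 ]
 [ 0.25407528  0.61771791 -0.74422465]] [-425.01186495  217.977457   1385.51214115]
top [[384.11645691   0.         261.15801645]
 [  0.         384.11645691 196.37468443]
 [  0.           0.           1.        ]] -0.08813930233900417 [[-0.02112551 -0.99974448  0.00804255]
 [-0.99594064  0.02033974 -0.08768433]
 [ 0.08749834 -0.00986228 -0.99611584]] [  19.28516694  478.17246377 1383.54196181]
```

View pics/side0.png

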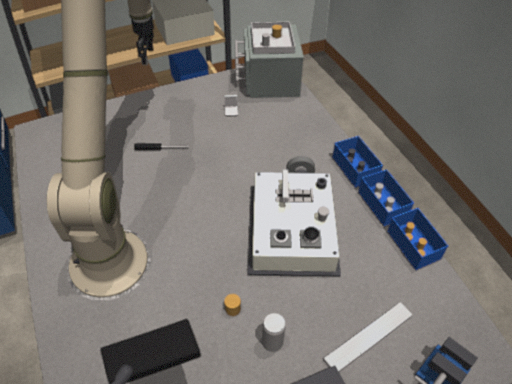

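View pics/top0.png

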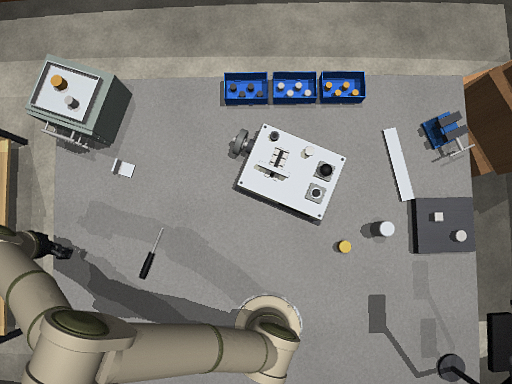

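Run:
```python
import cv2
for n,(x,y,w,h) in {"side":(190,130,200,150),"top":(200,100,200,150)}.items():
    im=cv2.imread(f"pics/{n}0.png")[y:y+h,x:x+w]
    cv2.imwrite(f"pics/{n}0c.png",cv2.resize(im,None,fx=4,fy=4,interpolation=cv2.INTER_CUBIC))
```

```text
(no output)
```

View pics/side0c.png

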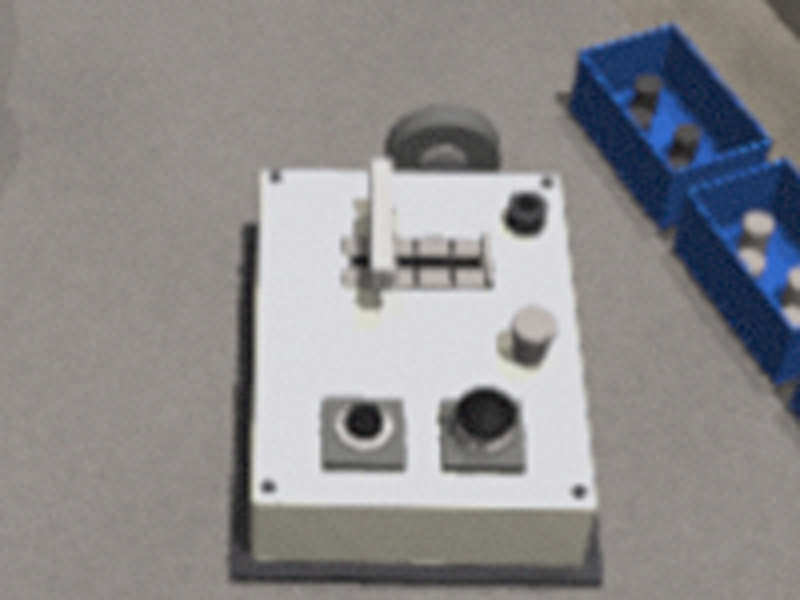

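View pics/top0c.png

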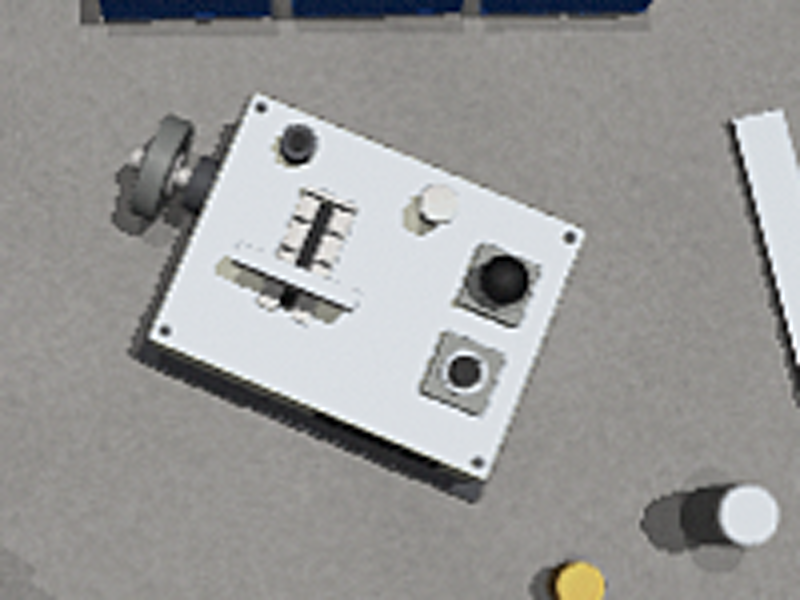

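```bash
cat > h.py <<'E'
import numpy as np,cv2
from scipy.optimize import least_squares
def load(n,i=0):
    return dict(np.load(f"{n}{i}.npz"))
def proj(c,X):
    X=np.atleast_2d(X).astype(float)
    rv,_=cv2.Rodrigues(c["R"])
    # distortion: factor 1+k1 r^2 (OpenCV model)
    return cv2.projectPoints(X,rv,c["t"],c["K"],np.array([float(c["k1"]),0,0,0]))[0].reshape(-1,2)
def tri(cs,px):
    f=lambda X:np.concatenate([proj(c,X)[0]-p for c,p in zip(cs,px)])
    r=least_squares(f,[650,0,100]);return r.x,np.abs(r.fun).max()
OFF={"side":(190,130),"top":(200,100)}
def full(n,p): return (np.array(p,float)+.5)/4-.5+np.array(OFF[n])
E
python3 - <<'E'
from h import *
S,T=load("side"),load("top")
P={"-+":[(260,170),(150,340)],"++":[(562,174),(257,95)],"+-":[(596,507),(585,232)],"--":[(252,503),(490,482)],
"start":[(364,419),(465,371)],"stop":[(486,412),(504,281)]}
for k,(a,b) in P.items():
    print(k,*[np.round(v,2) for v in tri([S,T],[full("side",a),full("top",b)])])
# fit the machine pose (x,y,yaw)
loc={"-+":(-120,160,90),"++":(120,160,90),"+-":(120,-160,90),"--":(-120,-160,90),"start":(-42,-105,117),"stop":(42,-105,135)}
def W(q,l):
    c,s=np.cos(q[2]),np.sin(q[2]);return np.array([q[0]+c*l[0]-s*l[1],q[1]+s*l[0]+c*l[1],l[2]])
def f(q):
    return np.concatenate([np.r_[proj(S,W(q,loc[k]))[0]-full("side",a),proj(T,W(q,loc[k]))[0]-full("top",b)] for k,(a,b) in P.items()])
r=least_squares(f,[650,-50,-.4]);print(r.x,np.degrees(r.x[2]));print(r.fun.reshape(-1,4).round(1))
for k,l in dict(bar0=(-28,60,133),bar1=(28,60,133),start=loc["start"],stop=loc["stop"]).items(): print(k,W(r.x,l).round(1))
for n,c in(("side",S),("top",T)):
    im=cv2.resize(c["image"],None,fx=4,fy=4,interpolation=cv2.INTER_CUBIC)
    L=[(-36,5,148),(-36,115,148),(-20,115,148),(-20,5,148),(-36,5,122)]+list(loc.values())
    for l in L:
        u=(proj(c,W(r.x,l))[0]+.5)*4-.5
        cv2.circle(im,tuple(int(v) for v in u.round()),4,(0,0,255),1)
    x,y=OFF[n];cv2.imwrite(f"pics/{n}_fit.png",im[4*y:4*y+600,4*x:4*x+800])
E
```

```text
-+ [515.42  92.78  90.64] 0.08
++ [733.37  -5.8   93.22] 0.61
+- [ 604.4  -292.42   89.43] 0.18
-- [ 385.88 -199.31   93.83] 0.18
start [ 480.06 -177.4   114.12] 0.05
stop [ 556.15 -212.06  125.32] 0.12
[ 5.59944521e+02 -1.00424970e+02 -4.20362474e-01] -24.084995609256577
[[-0.2 -0.3 -0.5 -0.1]
 [-0.7  0.2 -0.5 -0.7]
 [ 0.4  0.8  1.  -0.2]
 [-0.7  0.4 -0.6  0.1]
 [-0.1 -0.   0.6  0.3]
 [ 0.2 -1.6  0.9 -0.4]]
bar0 [558.9 -34.2 133. ]
bar1 [610.  -57.1 133. ]
start [ 478.8 -179.1  117. ]
stop [ 555.4 -213.4  135. ]
```

View pics/side_fit.png

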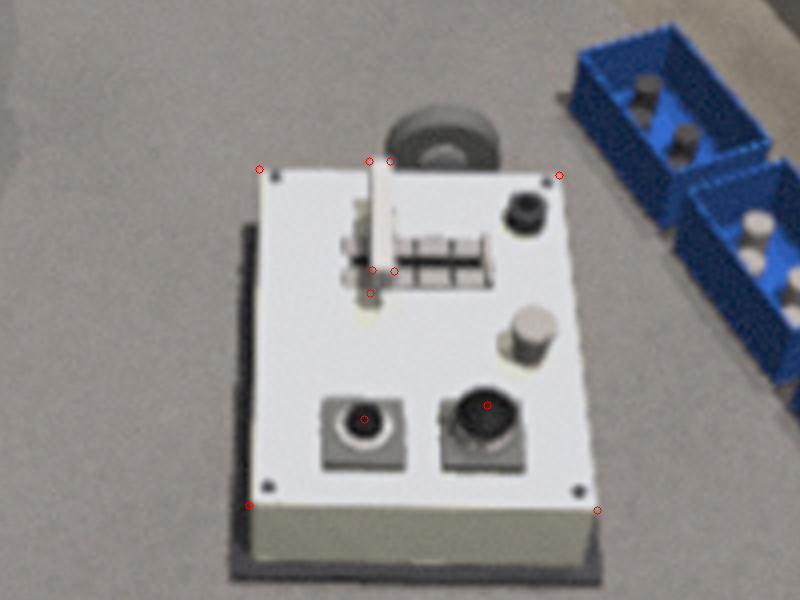

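View pics/top_fit.png

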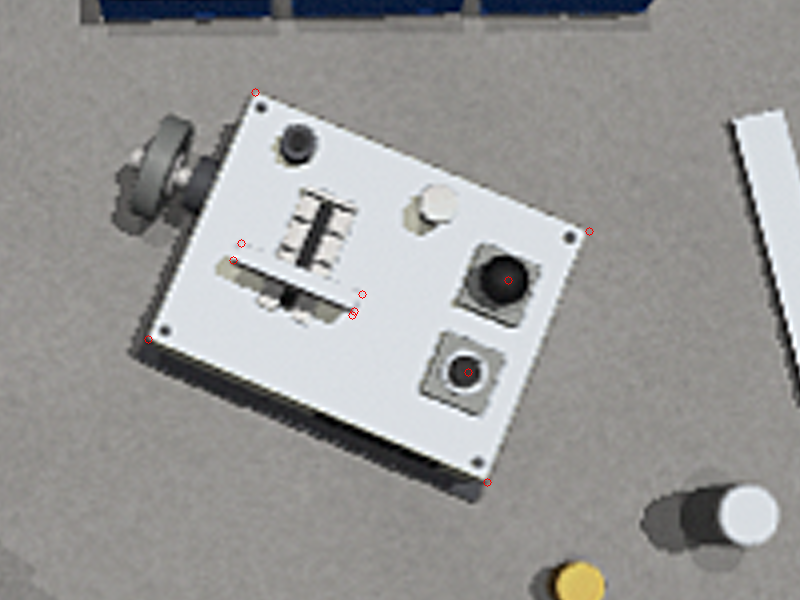

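The pose fit is good to under 1 px on the machine's corners: origin about (560, -100), yaw -24.1°. The start button (flat) is at top-crop (465,371), on the front side at machine x = -42. The mushroom is at (504,281). The tool is already within 2.5° of the machine's axes, so I'll shut the fingers and travel at the current height.

Emit:
move_arm:
  rows:
    - [[1, -0.39, -0.42, 0, -0.014], [1, -0.78, -0.84, 0, -0.014], [1, -0.78, -0.84, 0, -0.014], [1, -0.78, -0.84, 0, -0.014], [1, -0.78, -0.84, 0, -0.014], [1, -0.78, -0.84, 0, -0.014], [1, -0.78, -0.84, 0, -0.014], [1, -0.78, -0.84, 0, -0.014]]

```text
time_s: 0.9
ee_pos: [422.9, 311.2, 231.3]
tool_rot: [0.0, 0.213, 0.977, -0.002]
contact_force: [-0.7, 1.3, -0.3]
finger_gap: 0.2
```

```bash
cat > st.py <<'E'
from plant import telemetry
import numpy as np,sys
from scipy.spatial.transform import Rotation as Ro
O=np.array([559.94,-100.42,0]);Y=np.radians(-24.08)
M=Ro.from_euler("z",Y).as_matrix()
s=telemetry.observe();q=s["tool_rot"];R=Ro.from_quat([q[1],q[2],q[3],q[0]]).as_matrix()
print("t",s["time_s"],"tcp",s["ee_pos"].round(1),"mach",(M.T@(s["ee_pos"]-O)).round(1),"F",s["contact_force"].round(1),"gap",s["finger_gap"].round(1))
m=R.T@M;print("j",s["joint_positions"].round(2),"yaw err deg (turn about tool z to get tool x=-machine x)",np.degrees(np.arctan2(-m[1,0],-m[0,0])).round(2))
def go(l):
    d=R.T@(O+M@np.array(l,float)-s["ee_pos"]);print("to",l,"tool mm",d.round(1),"scaled",(d/300).round(3))
for a in sys.argv[1:]: go([float(v) for v in a.split(",")])
E
python3 st.py -- 2>/dev/null; python3 - <<'E'
E
sed -i 's/sys.argv\[1:\]/[a for a in sys.argv[1:] if a!="--"]/' st.py; python3 st.py -- -80,60,230
```

```text
Traceback (most recent call last):
  File "st.py", line 7, in <module>
    print("t",s["time_s"],"tcp",s["ee_pos"].round(1),"mach",(M.T@(s["ee_pos"]-O)).round(1),"F",s["contact_force"].round(1),"gap",s["finger_gap"].round(1))
                                                                                                                                 ^^^^^^^^^^^^^^^^^^^^^
AttributeError: 'float' object has no attribute 'round'
```

```bash
sed -i 's/s\["finger_gap"\].round(1)/round(s["finger_gap"],1)/' st.py; python3 st.py -- -80,60,230
```

```text
t 0.9 tcp [422.9 311.2 231.3] mach [-293.   319.9  231.3] F [-0.7  1.3 -0.3] gap 0.2
j [-0.74  0.36 -0.01  2.05  0.01  0.73  0.39] yaw err deg (turn about tool z to get tool x=-machine x) -0.49
to [-80.0, 60.0, 230.0] tool mm [-215.3 -258.     2.3] scaled [-0.718 -0.86   0.008]
```

Emit:
move_arm:
  rows:
    - [[1, -0.36, -0.43, 0, -0.003], [1, -0.718, -0.86, 0, -0.003], [1, -0.718, -0.86, 0, -0.003], [1, -0.718, -0.86, 0, -0.003], [1, -0.718, -0.86, 0, -0.003], [1, -0.718, -0.86, 0, -0.003], [1, -0.718, -0.86, 0, -0.003], [1, -0.718, -0.86, 0, -0.003]]

```text
time_s: 1.7
ee_pos: [513.4, -10.7, 231.2]
tool_rot: [0.0, 0.208, 0.978, -0.001]
contact_force: [-0.6, 0.3, -0.6]
finger_gap: -0.3
```

```bash
python3 st.py -- -80,60,127
```

```text
t 1.7 tcp [513.4 -10.7 231.2] mach [-79.1  62.9 231.2] F [-0.6  0.3 -0.6] gap -0.3
j [-0.12  0.35  0.04  2.08 -0.02  0.71  1.08] yaw err deg (turn about tool z to get tool x=-machine x) 0.09
to [-80.0, 60.0, 127.0] tool mm [  1.   -2.8 104.2] scaled [ 0.003 -0.009  0.347]
```

Emit:
move_arm:
  rows:
    - [[1, 0, -0.01, 0.12, 0], [1, 0, -0.01, 0.24, 0], [1, 0, -0.01, 0.347, 0], [1, 0, -0.01, 0.347, 0], [1, 0, -0.01, 0.347, 0]]

```text
time_s: 2.2
ee_pos: [511.1, -7.5, 127.3]
tool_rot: [-0.001, 0.204, 0.979, -0.0]
contact_force: [0.4, 0.6, 0.6]
finger_gap: 0.0
```

```bash
python3 st.py -- -50,60,127
python3 - <<'E'
from plant import cams
import cv2
out=[]
for n,(x,y,w,h) in {"side":(210,130,150,150),"top":(200,100,150,150)}.items():
    im=cams.camera(n)["image"][y:y+h,x:x+w]
    out.append(cv2.resize(im,(400,400),interpolation=cv2.INTER_CUBIC))
cv2.imwrite("pics/pre.png",cv2.hconcat(out))
E
```

```text
t 2.2 tcp [511.1  -7.5 127.3] mach [-82.5  64.9 127.3] F [0.4 0.6 0.6] gap 0.0
j [-0.11  0.5   0.03  2.18 -0.03  0.46  1.09] yaw err deg (turn about tool z to get tool x=-machine x) 0.56
to [-50.0, 60.0, 127.0] tool mm [-32.5  -5.2   0.2] scaled [-0.108 -0.017  0.001]
```

View pics/pre.png

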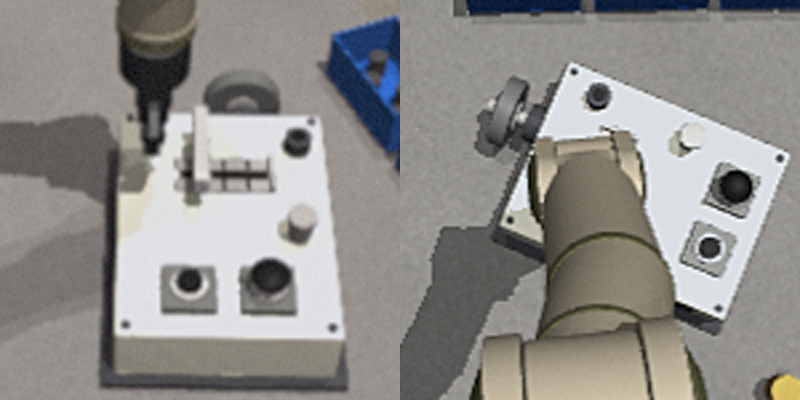

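The side view shows the shut fingertips at about (150,140) in the crop, in front of the bar's -x face at (200,150) with a clear gap. Next I'll approach and start pushing.

Emit:
move_arm:
  rows:
    - [[1, -0.04, -0.016, 0, -0.003], [1, -0.07, -0.016, 0, -0.003], [1, -0.09, -0.016, 0, -0.003], [1, -0.1, -0.016, 0, -0.003], [1, -0.1, -0.016, 0, -0.003]]

```text
time_s: 2.8
ee_pos: [537.3, -24.9, 127.3]
tool_rot: [0.0, 0.2, 0.98, 0.0]
contact_force: [0.6, 0.1, 0.4]
finger_gap: -0.3
```

```bash
python3 st.py -- 0,60,127 9,60,127
```

```text
t 2.8 tcp [537.3 -24.9 127.3] mach [-51.5  59.7 127.3] F [0.6 0.1 0.4] gap -0.3
j [-0.07  0.53  0.02  2.12 -0.02  0.49  1.13] yaw err deg (turn about tool z to get tool x=-machine x) 1.02
to [0.0, 60.0, 127.0] tool mm [-51.5  -0.6   0.3] scaled [-0.172 -0.002  0.001]
to [9.0, 60.0, 127.0] tool mm [-60.4  -0.7   0.3] scaled [-0.201 -0.002  0.001]
```

Emit:
move_arm:
  rows:
    - [[1, -0.02, 0, 0, 0.005], [1, -0.04, 0, 0, 0.005], [1, -0.06, 0, 0, 0.005], [1, -0.08, 0, 0, 0.005], [1, -0.1, 0, 0, 0.005], [1, -0.12, 0, 0, 0.005], [1, -0.135, 0, 0, 0.005], [1, -0.15, 0, 0, 0.005]]

```text
time_s: 3.6
ee_pos: [577.5, -42.0, 127.1]
tool_rot: [-0.001, 0.207, 0.978, 0.0]
contact_force: [-4.4, 1.0, 3.3]
finger_gap: -0.1
```

```bash
python3 st.py -- 9,60,127 14,60,127
```

```text
t 3.6 tcp [577.5 -42.  127.1] mach [ -7.8  60.5 127.1] F [-4.4  1.   3.3] gap -0.1
j [-0.04  0.56  0.02  2.03 -0.03  0.55  1.15] yaw err deg (turn about tool z to get tool x=-machine x) 0.17
to [9.0, 60.0, 127.0] tool mm [-16.8  -0.6   0.1] scaled [-0.056 -0.002  0.   ]
to [14.0, 60.0, 127.0] tool mm [-21.8  -0.6   0.1] scaled [-0.073 -0.002  0.   ]
```

Emit:
move_arm:
  rows:
    - [[1, -0.015, 0, 0, 0], [1, -0.03, 0, 0, 0], [1, -0.045, 0, 0, 0], [1, -0.055, 0, 0, 0], [1, -0.06, 0, 0, 0], [1, -0.06, 0, 0, 0], [1, -0.06, 0, 0, 0]]

```text
time_s: 4.3
ee_pos: [594.0, -49.2, 127.1]
tool_rot: [-0.001, 0.207, 0.978, 0.0]
contact_force: [-4.7, 2.6, 2.6]
finger_gap: -0.0
```

```bash
cat > pic.py <<'E'
from plant import cams
import cv2,sys
out=[]
for n,(x,y,w,h) in {"side":(210,130,150,150),"top":(200,100,150,150)}.items():
    im=cams.camera(n)["image"][y:y+h,x:x+w]
    out.append(cv2.resize(im,(400,400),interpolation=cv2.INTER_CUBIC))
cv2.imwrite(f"pics/{sys.argv[1]}.png",cv2.hconcat(out))
E
python3 pic.py push1; python3 st.py -- 9,60,127 14,60,127
```

```text
t 4.4 tcp [593.9 -49.2 127.1] mach [ 10.1  60.6 127.1] F [-4.2  1.   2.3] gap -0.1
j [-0.03  0.58  0.02  1.99 -0.02  0.57  1.17] yaw err deg (turn about tool z to get tool x=-machine x) 0.17
to [9.0, 60.0, 127.0] tool mm [ 1.1 -0.6  0.1] scaled [ 0.004 -0.002  0.   ]
to [14.0, 60.0, 127.0] tool mm [-3.9 -0.6  0.1] scaled [-0.013 -0.002  0.   ]
```

View pics/push1.png

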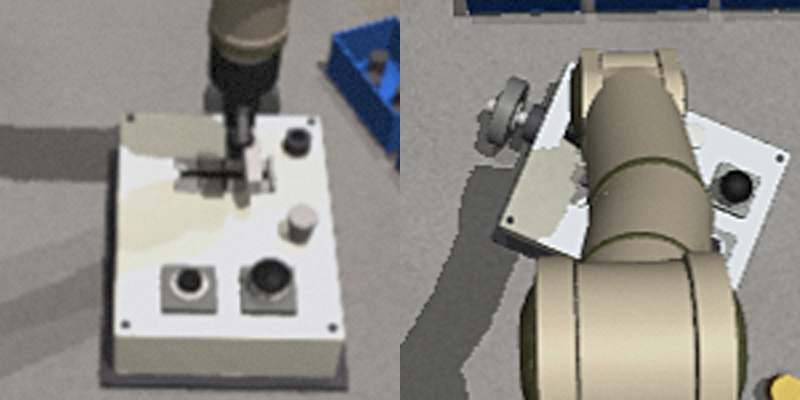

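The bar is nearly at the end of the gate in the side view (crop (255,165)), but there is still about 5 N against the fingers, so I'll go on in small steps.

Emit:
move_arm:
  rows:
    - [[1, -0.004, 0, 0, 0], [1, -0.008, 0, 0, 0], [1, -0.012, 0, 0, 0], [1, -0.012, 0, 0, 0]]

```text
time_s: 4.8
ee_pos: [594.0, -49.3, 127.0]
tool_rot: [-0.004, 0.207, 0.978, 0.0]
contact_force: [-13.9, 7.7, 13.3]
finger_gap: 0.1
```

```bash
python3 st.py
```

```text
t 4.8 tcp [594.  -49.3 127. ] mach [ 10.3  60.6 127. ] F [-13.9   7.7  13.3] gap 0.1
j [-0.03  0.58  0.02  1.99 -0.03  0.58  1.17] yaw err deg (turn about tool z to get tool x=-machine x) 0.23
```

The force rose with no motion at TCP x = 10 mm in the machine's frame, and I predicted 9 mm for the far stop. I'll back off, raise and look.

Emit:
move_arm:
  rows:
    - [[1, 0.03, 0, 0, 0], [1, 0.08, 0, 0, 0], [1, 0.13, 0, 0, 0], [1, 0.13, 0, -0.12, 0], [1, 0.13, 0, -0.24, 0], [1, 0.13, 0, -0.24, 0]]

```text
time_s: 5.4
ee_pos: [565.4, -35.7, 203.5]
tool_rot: [0.004, 0.208, 0.978, 0.001]
contact_force: [0.7, -0.0, -1.1]
finger_gap: 0.2
```

```bash
python3 pic.py back; python3 st.py -- -42,-105,200
```

```text
t 5.5 tcp [563.3 -35.4 200.1] mach [-23.4  60.7 200.1] F [-0.1 -0.1 -0.5] gap -0.3
j [-0.06  0.45  0.03  2.01 -0.02  0.69  1.14] yaw err deg (turn about tool z to get tool x=-machine x) 0.14
to [-42.0, -105.0, 200.0] tool mm [  19.  -165.7   -0.2] scaled [ 0.063 -0.552 -0.001]
```

View pics/back.png

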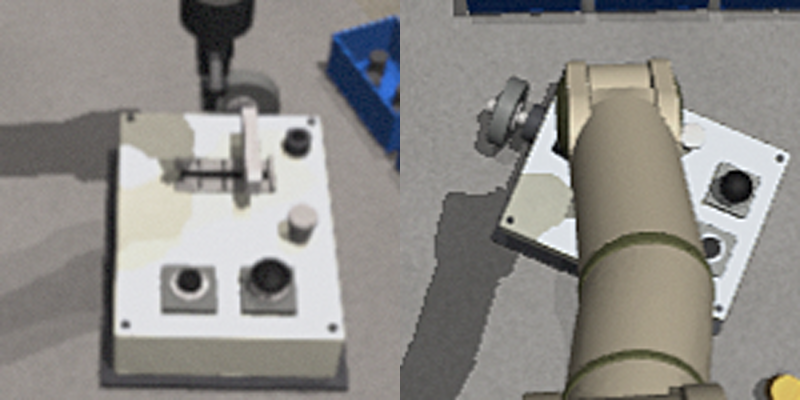

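Run:
```python
from h import *
from plant import cams
c=cams.camera("side");c["K"]=c["intrinsics"]
O=np.array([559.94,-100.42]);Y=np.radians(-24.08);C,s=np.cos(Y),np.sin(Y)
W=lambda l:[O[0]+C*l[0]-s*l[1],O[1]+s*l[0]+C*l[1],l[2]]
f=8;x,y,w,h=260,160,100,70
im=cv2.resize(c["image"],None,fx=f,fy=f,interpolation=cv2.INTER_CUBIC)
for q,col in((.056,(0,0,255)),(.05,(0,160,0))):
    X=-28+q*1000
    for l in[(X-8,5,148),(X-8,115,148),(X+8,115,148),(X+8,5,148),(X-8,5,122),(X+8,5,122)]:
        u=(proj(c,W(l))[0]+.5)*f-.5
        cv2.circle(im,tuple(int(v) for v in u.round()),5,col,1)
cv2.imwrite("pics/bar1.png",im[f*y:f*(y+h),f*x:f*(x+w)])
```

```text
(no output)
```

View pics/bar1.png

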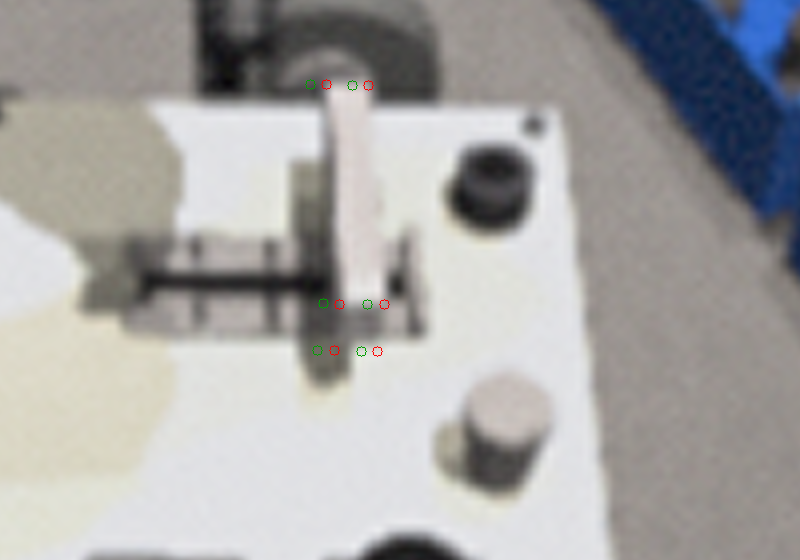

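The bar's edges coincide with the red prediction for 0.056 (bottom right corner at about (383,300)), so the selector is home. Next, over the start button.

Emit:
move_arm:
  rows:
    - [[1, 0.02, -0.16, 0, 0], [1, 0.04, -0.32, 0, 0], [1, 0.063, -0.48, 0, 0], [1, 0.063, -0.552, 0, 0], [1, 0.063, -0.552, 0.1, 0], [1, 0.063, -0.552, 0.2, 0], [1, 0.063, -0.552, 0.2, 0], [1, 0.063, -0.552, 0.2, 0]]

```text
time_s: 6.35
ee_pos: [477.4, -178.8, 138.5]
tool_rot: [-0.001, 0.207, 0.978, 0.0]
contact_force: [1.4, -0.9, 0.6]
finger_gap: -0.1
```

```bash
python3 pic.py over; python3 st.py -- -42,-105,120 -42,-105,112
```

```text
t 6.45 tcp [ 478.3 -178.9  139.8] mach [ -42.5 -105.   139.8] F [-1.1  0.5  0.7] gap 0.1
j [ 0.23  0.48  0.03  2.17 -0.03  0.49  1.43] yaw err deg (turn about tool z to get tool x=-machine x) 0.17
to [-42.0, -105.0, 120.0] tool mm [-0.4 -0.  19.8] scaled [-0.001 -0.     0.066]
to [-42.0, -105.0, 112.0] tool mm [-0.4 -0.  27.8] scaled [-0.001 -0.     0.093]
```

View pics/over.png

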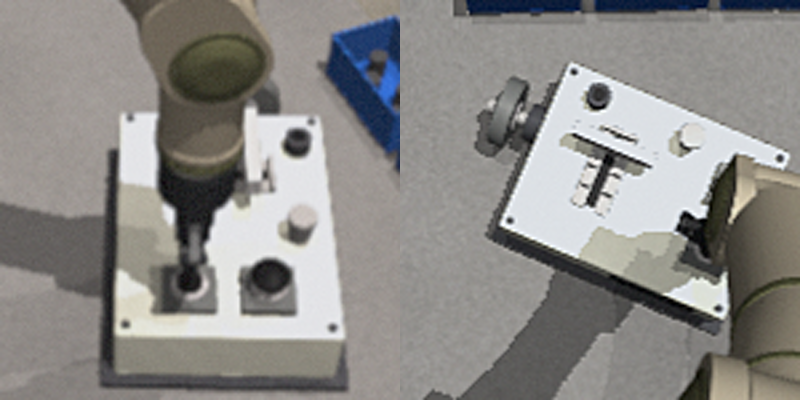

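The fingertips stand over the start button, side crop (190,280), and the selector is still home in the top view, at (610,150). Now down to the button.

Emit:
move_arm:
  rows:
    - [[1, 0, 0, 0.03, 0], [1, 0, 0, 0.055, 0], [1, 0, 0, 0.07, 0], [1, 0, 0, 0.08, 0], [1, 0, 0, 0.085, 0], [1, 0, 0, 0.085, 0]]

```text
time_s: 7.05
ee_pos: [477.8, -178.8, 113.6]
tool_rot: [-0.0, 0.207, 0.978, 0.0]
contact_force: [-0.8, 1.5, 3.4]
finger_gap: -0.1
```

```bash
python3 st.py
```

```text
t 7.05 tcp [ 477.8 -178.8  113.6] mach [ -43.  -105.1  113.6] F [-0.8  1.5  3.4] gap -0.1
j [ 0.23  0.53  0.02  2.19 -0.03  0.42  1.43] yaw err deg (turn about tool z to get tool x=-machine x) 0.15
```

Emit:
move_arm:
  rows:
    - [[1, 0, 0, 0.006, 0], [1, 0, 0, 0.012, 0], [1, 0, 0, 0.016, 0], [1, 0, 0, 0.016, 0], [1, 0, 0, 0.016, 0]]

```text
time_s: 7.55
ee_pos: [477.9, -178.9, 110.7]
tool_rot: [0.001, 0.207, 0.978, 0.0]
contact_force: [-6.8, 3.1, 31.3]
finger_gap: 0.1
```

```bash
python3 st.py
```

```text
t 7.55 tcp [ 477.9 -178.9  110.7] mach [ -42.9 -105.1  110.7] F [-6.8  3.1 31.3] gap 0.1
j [ 0.23  0.53  0.02  2.19 -0.03  0.42  1.43] yaw err deg (turn about tool z to get tool x=-machine x) 0.14
```

It bottoms at z = 110.7, about 6.3 mm below the rest height, with 31 N. Now straight up and clear.

Emit:
move_arm:
  rows:
    - [[1, 0, 0, -0.05, 0], [1, 0, 0, -0.15, 0], [1, 0, 0, -0.28, 0], [1, 0.1, 0, -0.4, 0], [1, 0.2, 0, -0.45, 0], [1, 0.2, 0, -0.45, 0], [1, 0.2, 0, -0.45, 0], [1, 0.2, 0, -0.45, 0]]

```text
time_s: 8.35
ee_pos: [423.8, -154.9, 243.5]
tool_rot: [0.0, 0.207, 0.978, -0.0]
contact_force: [0.1, 0.3, 0.2]
finger_gap: -0.2
```

```bash
python3 pic.py end; python3 st.py
```

```text
t 8.45 tcp [ 423.6 -154.8  243.1] mach [-102.3 -105.3  243.1] F [-0.1 -0.7 -0.5] gap 0.2
j [ 0.19  0.26  0.04  2.19 -0.01  0.7   1.39] yaw err deg (turn about tool z to get tool x=-machine x) 0.15
```

View pics/end.png

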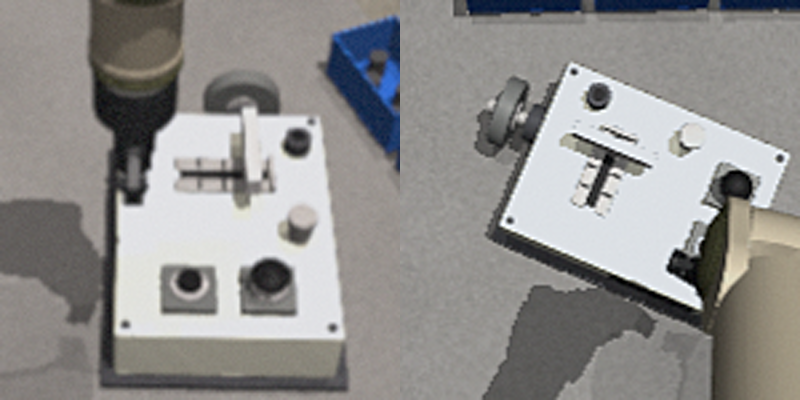

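The bar stands at the far end of the gate (side crop (250,160)) and the start button is out again (190,280). The stop button, nut (298,142) and collet (300,222) are where they were, and the arm is clear. I'll hand the job in.

```bash
python3 -c "
from plant import robot
print(robot.hand_in())"
```

```text
the job is handed in; nothing more can be done
None
```

The selector is pushed to the far stop and the start button has been pressed fully in and released. I handed the job in at about 8.5 s; it reports no verdict.

- **Selector:** I pushed the bar's front face with shut fingertips. It stopped moving with the TCP at x = +10 mm in the machine's frame (predicted 9 mm), and the force rose to about 16 N sideways. After backing off, a side-camera overlay placed the bar at the 56 mm position, and it was still there in the last picture.
- **Start button:** It bottomed about 6.3 mm below its rest height, with 31 N. In the last side picture it looks the same as before the press.
- **Everything else:** In the last pictures the mushroom stop button, the nut and the collet look unmoved. I did not re-check the loose things on the table, but the arm passed well above them. The arm ended clear of everything, with about 0 N on the tool.
- **Disagreement:** Triangulated from the two views, the stop button's top came out at 125 mm instead of 135 mm. I put this down to which point I picked on its rounded head. The start button came out at 114 mm instead of 117 mm, and the four machine corners came within 4 mm of the 90 mm given.

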